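# Restock the polishing caddy at the jeweller's bench

## Robot

A 6-joint arm with a two-finger parallel gripper is mounted at the origin on the work surface. World frame = base frame: x ahead of the robot, y to its left, z up, the work surface at z = 0. Lengths are in m, angles in rad, forces in N, time in s.
With the tool pointing down it reaches from about 0.25 to 0.725 m from the base axis. Payload 9.7 kg.
Tool frame: the origin (TCP) lies between the finger pads; the fingertips stand 8 mm ahead of it and the grasp point (between the pads) lies 11 mm behind it (nose_length is the z of the fingertips in the tool frame, in m); z points along the fingers, y is the line along which they close (so a half turn about z gives the same grasp; the last joint's range is limited). The gripper opens to 85 mm and grips with 20 to 120 N. Pads are 22 mm wide; open, the fingers measure 114 mm over their backs; the gripper's body (76 mm by 85 mm) begins 54 mm behind the grasp point. The pads swing forward as they close: fully open they stand 13 mm farther back than shut.
Start: joints at [-1.137, 0.087, 0.176, 1.66, 0, 1.571], TCP at [0.231, -0.499, 0.239] pointing down, gripper open.
Joint ranges: [-3.13, 3.13], [-0.85, 1.81], [-1.15, 1.24], [-2.2, 2.28], [-1.44, 1.52], [-3.14, 3.14]. Speed limits (rad/s): [2.22, 2.22, 2.57, 3.14, 3.14, 3.14].

## Interface

Orientations are given as a rotation vector (axis times angle).
In Python, from station import * gives the robot as it stands.
- The arm moves only by the tool servo_tool, never from a script. Its arguments are lists of equal length, an entry for each row: "delta_pos": the shift along the tool's x, y, z as a fraction of full scale, a list of three; "delta_rot": the turn, a rotation vector about the tool's x, y, z as a fraction of full scale, a list of three. In form: {"delta_pos": [[tx, ty, tz], ...], "delta_rot": [[ax, ay, az], ...]}. A call has exactly 10 rows; each row shifts and turns the commanded pose from where the row before left it, along the tool's axes as they then stand; what a row does not reach is not made up. Full scale, the value 1, is 0.2 m for a shift and 180 degrees for a turn. A row lasts 1/12 s, in which the tool goes at most 41.7 mm and 7.16 degrees, less where a joint would pass 70% of its speed; a pose out of reach is approached as far as the arm can. A call with a number of a shift or a turn outside -1 to 1 is refused whole. A call with a gripper value outside its range is refused whole. "gripper" is the opening, from 0 (shut) to 1 (fully open), set as the call begins (left out, the last holds). The fingers move at their own pace and stop on an object; the grip force is fixed at half the most. Time passes only in rows, so rows that do not move let the fingers close, or fill a call up. It gives the time, the measured TCP pose, the force, the opening and the grip force at its end, in the units of the state.
- sense(): the state, without advancing time (a new reading comes with each control period).
- capture(name): name is "scene" or "top"; returns (picture, depth): 400x640x3 uint8, red, green, blue; 400x640 float32, m along the optical axis (not along the pixel's ray), 0 where there is no reading.
- camera_model(name): a dict with "fx", "fy", "cx", "cy" (pixels), "rvec" (rotation vector, rad) and "tvec" (3), from world to camera coordinates, as OpenCV has them. Camera axes: x right, y down, z forward; pixel columns grow to the right and rows downward; lengths in m; the calibration is good to about 2 mm. A picture is of the moment at which its call begins. camera_model takes no time and is no camera call.
- close_job(): hands the job in; it is judged then, once.
Trained networks look in the newest picture that a camera, given by its name, has taken for a name from the list of things; names that differ only in an ending like _2 or _b are one class to them, and where a whole thing is asked for, a point or a joint stands for the part that bears it (a point fixed in the world has none). Each returns a list of dicts, best first, with "conf" (0 to 1); they miss things now and then, are a little off and sometimes report something else, mostly with a low value. They report only what shows in the picture. A call takes as long as a camera call. They do not tell look-alikes from the thing itself.
- look_for(name, camera): "point" ([x, y, z] in m, in the coordinates of the camera as it stood for that picture, good to about 4 mm: the middle of the surface that is visible of it).
- landmark_of(name, camera): "point" ([x, y, z] in m, in the coordinates of the camera as it stood for that picture, good to about 4 mm: a listed point, or the origin of a listed thing).
The state is a dict: "t": time; "q": joint angles; "joint_velocities": joint speeds; "joint_torque": joint torques, N m; "ee_pos": TCP position; "eef_rot": TCP orientation; "ft_force": force on the tool from outside, world axes, zero at the start; "wrist_torque": the same for the moment, N m; "width": opening from 0.0 (shut) to 1.0 (fully open); "grasp_force": force on a finger pad.
Only numpy, scipy, OpenCV 4.12 (cv2) and the standard library are available. Lean on these libraries where they do the work, as an engineer would, in place of code of your own. Each camera call takes 0.05 s, during which the arm holds its last target. There are 200 camera calls.

## Task

Restock the blue polishing caddy: set the red polishing bar on the middle of the red pad and the green bar on the middle of the green pad, each flat and lengthwise along its pad. Lift the two identical tins to feel their weight: stand the full one on the middle of the round yellow pad in the caddy and the empty one on the middle of the cork refill mat, keeping both upright. Set things down rather than dropping them, and leave the black charcoal block, which looks like a bar but does not belong, where it lies.

Things in the scene. Friction and masses are not known exactly. Their poses are not given: they have to be found in the camera images.
- red_bar: Dark red polishing-compound bar, 80 (along its x) x 32 (y) x 40 mm (z), about 0.2 kg, with a paper sleeve round part of it, lying on the bench. Origin: centre of its underside; z up.
- green_bar: Green polishing-compound bar, 80 (along its x) x 32 (y) x 40 mm (z), about 0.2 kg, with a paper sleeve round part of it, lying on the bench. Origin: centre of its underside; z up.
- charcoal: Black charcoal soldering block without sleeve, the same size as the bars (80 x 32 x 40 mm), lying loose on the bench: to be left alone. Origin: centre of its underside, x along its length, z up.
- tin_1: One of two outwardly identical closed round tins, metal with a small yellow disc on the lid: 50 mm diameter, 48 mm tall, standing upright on the bench. One of the two is full of polishing shot (0.33 to 0.51 kg), the other is empty (0.04 to 0.06 kg); only lifting it tells which. Origin: centre of its underside, z up.
- tin_2: One of two outwardly identical closed round tins, metal with a small yellow disc on the lid: 50 mm diameter, 48 mm tall, standing upright on the bench. One of the two is full of polishing shot (0.33 to 0.51 kg), the other is empty (0.04 to 0.06 kg); only lifting it tells which. Origin: centre of its underside, z up.
- caddy: Blue open tray fixed on the bench, 114 (x) x 284 (y) mm outside, 20 mm high, walls 4 mm, floor 4 mm thick, with two 4 mm cross walls of the full height that make three equal bays in a row along its y, each about 106 (x) x 89 (y) mm inside; the bay centres lie 93 mm apart. Origin: centre of its underside.
- pad_red: Red rectangular pad, 96 (along its x) x 54 (y) mm, 2 mm thick, fixed on the floor of one of the three bays of the caddy, in the middle of that bay; which bay varies. Origin: centre of its underside; its top is 2 mm above that and 6 mm above the bench; the walls round the bay rise to 20 mm above the bench. Its x axis runs across the caddy, like the caddy's x.
- pad_green: Green rectangular pad, 96 (along its x) x 54 (y) mm, 2 mm thick, fixed on the floor of one of the three bays of the caddy, in the middle of that bay; which bay varies. Origin: centre of its underside; its top is 2 mm above that and 6 mm above the bench; the walls round the bay rise to 20 mm above the bench. Its x axis runs across the caddy, like the caddy's x.
- pad_tin: Round yellow pad, 66 mm diameter, 2 mm thick, fixed on the floor of one of the three bays of the caddy, in the middle of that bay; which bay varies. Origin: centre of its underside; its top is 2 mm above that and 6 mm above the bench; the walls round the bay rise to 20 mm above the bench. Its x axis runs across the caddy, like the caddy's x.
- refill_mat: Square pale cork mat, 100 x 100 mm and 3 mm thick, fixed flat on the bench beside the caddy, with a dark disc of 52 mm marking its middle. Origin: centre of its underside.
Not all that is in view belongs to the job. Of the things like the pad_green, leave any that is pink; of the rest the smaller one is meant.

How it is judged:
At the end, for the whole second after the job is handed in: Bars flat on the pads of their colour, centred within 13 mm and along the pad within 0.2 rad; full tin upright on the yellow pad within 13 mm of its centre, empty tin upright on the cork mat within 15 mm; charcoal block within 20 mm of its start; all at rest (horizontal distance between red_bar and pad_red below 0.013 m and z of red_bar in the frame of pad_red between -0.002 and 0.006 m and angle between each of red_bar, green_bar's own z axis and vertical below 0.1 rad and linear speed of each of red_bar, green_bar, charcoal below 0.02 m/s and angular speed of each of red_bar, green_bar below 0.2 rad/s and angle between the x axis of red_bar and the x axis of pad_red, either way round below 0.2 rad and horizontal distance between green_bar and pad_green below 0.013 m and z of green_bar in the frame of pad_green between -0.002 and 0.006 m and angle between the x axis of green_bar and the x axis of pad_green, either way round below 0.2 rad and (((horizontal distance between tin_1 and pad_tin below 0.013 m and z of tin_1 in the frame of pad_tin between -0.002 and 0.006 m and angle between tin_1's own z axis and vertical below 0.1 rad and linear speed of tin_1 below 0.02 m/s and angular speed of tin_1 below 0.2 rad/s) and (horizontal distance between tin_2 and refill_mat below 0.015 m and z of tin_2 in the frame of refill_mat between -0.001 and 0.007 m and angle between tin_2's own z axis and vertical below 0.1 rad and linear speed of tin_2 below 0.02 m/s and angular speed of tin_2 below 0.2 rad/s) and contact force between tin_1 and pad_tin above 2 N) or ((horizontal distance between tin_2 and pad_tin below 0.013 m and z of tin_2 in the frame of pad_tin between -0.002 and 0.006 m and angle between tin_2's own z axis and vertical below 0.1 rad and linear speed of tin_2 below 0.02 m/s and angular speed of tin_2 below 0.2 rad/s) and (horizontal distance between tin_1 and refill_mat below 0.015 m and z of tin_1 in the frame of refill_mat between -0.001 and 0.007 m and angle between tin_1's own z axis and vertical below 0.1 rad and linear speed of tin_1 below 0.02 m/s and angular speed of tin_1 below 0.2 rad/s) and contact force between tin_2 and pad_tin above 2 N)) and distance of charcoal from where it was at the start of the episode below 0.02 m); the robot touches nothing.
It fails at once if the charcoal block is pushed or carried more than 20 mm away (distance of charcoal from where it was at the start of the episode above 0.02 m).
It fails at once if a tin is tipped over (more than 0.6 rad from upright) (angle between any of tin_1, tin_2's own z axis and vertical above 0.6 rad).
It fails at once if a bar or tin is dropped or thrown (moves faster than 0.8 m/s while the fingers do not hold it) ((contact force between red_bar and the fingers below 0.05 N and linear speed of red_bar above 0.8 m/s) or (contact force between green_bar and the fingers below 0.05 N and linear speed of green_bar above 0.8 m/s) or (contact force between tin_1 and the fingers below 0.05 N and linear speed of tin_1 above 0.8 m/s) or (contact force between tin_2 and the fingers below 0.05 N and linear speed of tin_2 above 0.8 m/s)).
It also fails if it takes over 109 s, if anything falls off the work surface, if the arm or the gripper's body presses on something with over 40 N, if the wrist force passes 120 N, or if a joint passes its speed limit or range.

## Working session

There is one attempt and no reset: what is moved stays moved. The work goes in short steps, Python scripts to look and compute and a tool call to move; the robot and the scene stay as the last step left them, time stands still between calls to the robot, and variables do not carry over. Pictures are saved under pics/ and viewed, at most 14 in all, crops included, and the job is handed in when it is done.

Besides the shell and the picture viewer there is one more tool, called after "Emit:" by a JSON object that holds its "name" and its "arguments". servo_tool: Moves the arm, as the interface text tells. Its arguments: {"type":"object","properties":{"delta_pos":{"type":"array","items":{"type":"array","items":{"type":"number","minimum":-1,"maximum":1}}},"delta_rot":{"type":"array","items":{"type":"array","items":{"type":"number","minimum":-1,"maximum":1}}},"gripper":{"type":"number"}},"required":["delta_pos","delta_rot"]}

```bash
mkdir -p pics; cat > h.py <<'E'
from station import *
import numpy as np, cv2
def cam(n):
    m=camera_model(n); R=cv2.Rodrigues(np.array(m['rvec'],float))[0]; return m,R,np.array(m['tvec'],float)
def w(n,p):
    m,R,t=cam(n); return R.T@(np.array(p)-t)
def cloud(n,d):
    m,R,t=cam(n); v,u=np.mgrid[:400,:640]
    P=np.stack([(u-m['cx'])/m['fx']*d,(v-m['cy'])/m['fy']*d,d],-1)
    return (P-t)@R
def save(f,im): cv2.imwrite('pics/'+f,im[:,:,::-1])
E
python3 - <<'E'
from h import *
np.set_printoptions(precision=3,suppress=True)
for c in ('top','scene'):
    im,d=capture(c); save(c+'0.png',im); np.savez(c+'0.npz',im=im,d=d)
    for n in ['red_bar','green_bar','charcoal','tin_1','caddy','pad_red','pad_green','pad_tin','refill_mat']:
        print(c,n,[(w(c,r['point']),round(r['conf'],2)) for r in landmark_of(n,c)[:4]])
print(sense())
E
```

```text
top red_bar [(array([ 0.416,  0.148, -0.   ]), 0.55)]
top green_bar [(array([ 0.392, -0.29 ,  0.001]), 0.62)]
top charcoal [(array([ 0.431, -0.012, -0.001]), 0.75)]
top tin_1 [(array([ 0.419, -0.149,  0.002]), 0.7), (array([0.405, 0.292, 0.001]), 0.55)]
top caddy [(array([0.617, 0.176, 0.001]), 0.91)]
top pad_red [(array([0.604, 0.263, 0.006]), 0.85), (array([0.623, 0.079, 0.008]), 0.73)]
top pad_green [(array([0.321, 0.534, 0.001]), 0.79), (array([ 0.673, -0.289, -0.001]), 0.71), (array([0.617, 0.176, 0.006]), 0.61)]
top pad_tin [(array([0.623, 0.078, 0.01 ]), 0.55), (array([ 0.406,  0.289, -0.   ]), 0.35)]
top refill_mat [(array([ 0.616, -0.147,  0.004]), 0.81)]
scene red_bar [(array([0.422, 0.148, 0.001]), 0.81)]
scene green_bar [(array([ 0.425, -0.149, -0.003]), 0.74), (array([ 0.393, -0.288, -0.003]), 0.62)]
scene charcoal [(array([ 0.425, -0.016, -0.003]), 0.6)]
scene tin_1 [(array([0.407, 0.296, 0.001]), 0.52), (array([ 0.425, -0.147,  0.002]), 0.52)]
scene caddy [(array([ 0.614,  0.176, -0.005]), 0.56)]
scene pad_red [(array([0.608, 0.266, 0.005]), 0.8)]
scene pad_green [(array([ 0.321,  0.531, -0.001]), 0.93), (array([ 0.674, -0.284, -0.005]), 0.81), (array([0.617, 0.171, 0.007]), 0.61)]
scene pad_tin [(array([0.628, 0.079, 0.005]), 0.67), (array([0.614, 0.167, 0.003]), 0.32), (array([0.609, 0.264, 0.003]), 0.29)]
scene refill_mat [(array([ 0.617, -0.144, -0.   ]), 0.95)]
{'t': 1.0, 'q': array([-1.137,  0.087,  0.176,  1.66 ,  0.   ,  1.571]), 'joint_velocities': array([ 0.003,  0.001, -0.001,  0.001,  0.001, -0.001]), 'joint_torque': array([  0.002, -52.012,  46.486,   0.002,   0.   ,   0.   ]), 'ee_pos': array([ 0.231, -0.499,  0.239]), 'eef_rot': array([-3.068, -0.676, -0.   ]), 'ft_force': array([-0.093, -0.609,  0.057]), 'wrist_torque': array([-0.018,  0.048, -0.017]), 'grasp_force': 0.0, 'width': 1.0009479655975873}
```

View pics/top0.png

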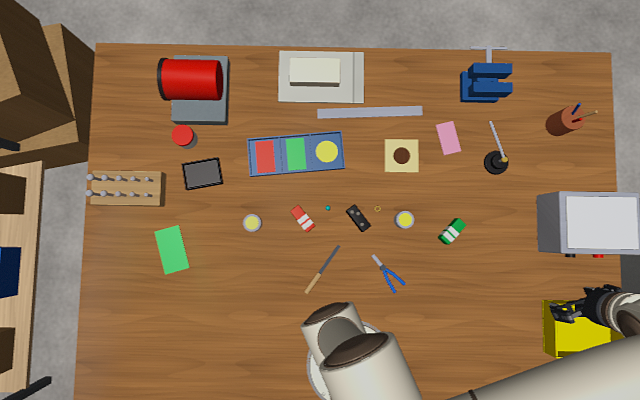

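View pics/scene0.png

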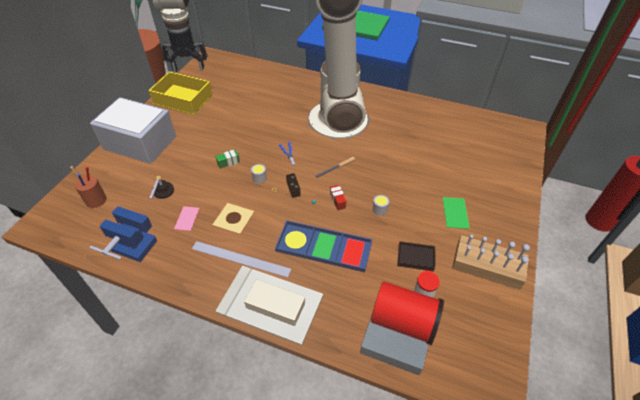

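Top view: the caddy at (296,153) holds the red (265,156), green (296,153) and yellow (326,151) pads. The cork mat is at (402,155), the tins at (251,222) and (404,219), the red bar at (303,218), the charcoal at (358,217) and the green bar at (452,230). The decoys are the pink pad at (448,138) and the large green sheet at (171,250), so the green pad in the caddy is the one meant. Next I measure exact poses.

```bash
cat > seg.py <<'E'
from h import *
def rect(P,mask,lo,hi,c,r=.07):
    m=mask&(P[...,2]>lo)&(P[...,2]<hi)&(np.hypot(P[...,0]-c[0],P[...,1]-c[1])<r)
    q=P[m]
    if len(q)<8: return len(q)
    (cx,cy),(a,b),th=cv2.minAreaRect(q[:,:2].astype(np.float32)*1000)
    if a<b: a,b=b,a; th+=90
    return len(q),'ctr',np.round([cx,cy],1),'size',np.round([a,b],1),'yaw',round((th+90)%180-90,1),'mean',np.round(q.mean(0)*1000,1)
E
python3 - <<'E'
from seg import *
for c in ('top','scene'):
    z=np.load(c+'0.npz'); im=z['im'];d=z['d'];P=cloud(c,d)
    hsv=cv2.cvtColor(im,cv2.COLOR_RGB2HSV); H,S,V=hsv[...,0],hsv[...,1],hsv[...,2]
    al=np.ones_like(H,bool)&(d>0)
    ok=S>130
    for n,xy in dict(red=(.418,.148),green=(.392,-.29),char=(.43,-.013),tA=(.42,-.148),tB=(.405,.292)).items():
        print(c,n,rect(P,al,.032,.06,xy))
    print('mat',rect(P,al&(V>150)&(S<120),-.01,.02,(.616,-.147),.09), 'disc',rect(P,al&(V<100),-.01,.02,(.616,-.147),.045))
    print('caddy',rect(P,al&(H>100)&(H<125)&(S>90),-.01,.03,(.616,.175),.2))
    print('pr',rect(P,ok&al&((H<8)|(H>172)),-.01,.02,(.605,.264)))
    print('pg',rect(P,ok&al&(H>45)&(H<80),-.01,.02,(.617,.174)))
    print('py',rect(P,ok&al&(H>24)&(H<36),-.01,.02,(.625,.079)))
E
```

```text
top red (305, 'ctr', array([420.6, 146.9]), 'size', array([79.5, 32.5]), 'yaw', 39.0, 'mean', array([420.3, 147. ,  40.6]))
top green (322, 'ctr', array([ 390.7, -291.3]), 'size', array([81.1, 33.9]), 'yaw', -42.8, 'mean', array([ 390.7, -289.7,   40.4]))
top char (308, 'ctr', array([424.3, -16.1]), 'size', array([79.6, 32.4]), 'yaw', 38.2, 'mean', array([424. , -15.6,  40.3]))
top tA (255, 'ctr', array([ 422.2, -147.5]), 'size', array([48.6, 46.3]), 'yaw', -89.2, 'mean', array([ 421.6, -147.2,   48.7]))
top tB (254, 'ctr', array([404.8, 291.2]), 'size', array([49.1, 49. ]), 'yaw', -89.5, 'mean', array([405.1, 291.2,  48.5]))
mat (887, 'ctr', array([ 616.8, -147.7]), 'size', array([101.8, 100.7]), 'yaw', 0.4, 'mean', array([ 616.6, -147.2,    3.2])) disc (191, 'ctr', array([ 615.7, -146.4]), 'size', array([47.2, 43.5]), 'yaw', -3.4, 'mean', array([ 615.8, -146.4,    3.8]))
caddy (1792, 'ctr', array([614.7, 172. ]), 'size', array([280.7, 115.1]), 'yaw', -84.1, 'mean', array([619.5, 159.3,   8.1]))
pr (528, 'ctr', array([605.4, 264.6]), 'size', array([95.1, 51.9]), 'yaw', 6.6, 'mean', 
[... 825 characters left out ...]
), 'size', array([51.4, 49.7]), 'yaw', -27.5, 'mean', array([410.9, 296. ,  45.7]))
mat (620, 'ctr', array([ 616.5, -146.7]), 'size', array([107.1, 106.7]), 'yaw', 88.1, 'mean', array([ 618.5, -144.7,    2. ])) disc 0
caddy (1041, 'ctr', array([617.4, 174.1]), 'size', array([279.2, 115.7]), 'yaw', -84.0, 'mean', array([615.4, 163.6,   6.2]))
pr (428, 'ctr', array([607.1, 266.4]), 'size', array([102.9,  53.7]), 'yaw', 5.7, 'mean', array([605.3, 266.2,   5.3]))
pg (411, 'ctr', array([614. , 173.5]), 'size', array([94.2, 53.8]), 'yaw', 5.4, 'mean', array([614.6, 173.7,   5.1]))
py (263, 'ctr', array([626.1,  82.4]), 'size', array([63.1, 60.3]), 'yaw', 23.5, 'mean', array([626.1,  81.7,   5. ]))
```

Emit:
{"name": "servo_tool", "arguments": {"delta_pos": [[0,0,0],[0,0,0],[0,0,0],[0,0,0],[0,0,0],[0,0,0],[0,0,0],[0,0,0],[0,0,0],[0,0,0]], "delta_rot": [[0,0,0.0377],[0,0,0.0377],[0,0,0.0377],[0,0,0.0377],[0,0,0.0377],[0,0,0.0377],[0,0,0.0377],[0,0,0.0377],[0,0,0.0377],[0,0,0.0377]], "gripper": 1}}

```text
t: 1.83
ee_pos: [0.2312, -0.499, 0.2393]
eef_rot: [-2.92, 1.16, 0.0]
ft_force: [0.5, 0.4, -0.7]
width: 0.997
grasp_force: 0.0
```

```bash
cat > plan.py <<'E'
import sys; from h import *
from scipy.spatial.transform import Rotation as Ro
# usage: plan.py x y z yaw(deg) in mm : turn about tool z, then shift in turned tool frame
x,y,z,yaw=map(float,sys.argv[1:5]); s=sense(); R=Ro.from_rotvec(s['eef_rot']).as_matrix()
cur=np.degrees(np.arctan2(R[1,0],R[0,0])); dw=(yaw-cur+90)%180-90
if len(sys.argv)>5: dw=(yaw-cur+180)%360-180
a=np.radians(cur+dw); Rn=np.array([[np.cos(a),np.sin(a),0],[np.sin(a),-np.cos(a),0],[0,0,-1]])
sh=Rn.T@(np.array([x,y,z])/1000-s['ee_pos'])/.2
print('t',round(s['t'],2),'pos',np.round(s['ee_pos']*1000,1),'yaw',round(cur,1),'tilt z',np.round(R[:,2],3),'q',np.round(s['q'],2),'w',round(s['width'],3),'gf',round(s['grasp_force'],1),'ft',np.round(s['ft_force'],2))
print('turn deg',round(-dw,1),'units',round(-dw/180,4),'per row/10',round(-dw/1800,4),'| shift units',np.round(sh,3),'/8',np.round(sh/8,4),'/10',np.round(sh/10,4))
E
python3 plan.py 391 -290 120 -43
```

```text
t 1.83 pos [ 231.2 -499.   239.3] yaw -43.3 tilt z [-0.  0. -1.] q [-1.14  0.09  0.18  1.66 -0.    2.76] w 0.997 gf 0.0 ft [ 0.47  0.41 -0.71]
turn deg -0.3 units -0.0019 per row/10 -0.0002 | shift units [-0.128 -1.309  0.596] /8 [-0.016  -0.1637  0.0746] /10 [-0.0128 -0.1309  0.0596]
```

Emit:
{"name": "servo_tool", "arguments": {"delta_pos": [[0,0,0],[0,0,0],[0,0,0],[0,0,0],[0,0,0],[0,0,0],[0,0,0],[0,0,0],[0,0,0],[0,0,0]], "delta_rot": [[0,0,-0.039],[0,0,-0.039],[0,0,-0.039],[0,0,-0.039],[0,0,-0.039],[0,0,-0.039],[0,0,-0.039],[0,0,-0.039],[0,0,-0.039],[0,0,-0.039]]}}

```text
t: 2.67
ee_pos: [0.2312, -0.4991, 0.2393]
eef_rot: [3.051, 0.748, 0.0]
ft_force: [0.8, -0.5, 0.3]
width: 0.996
grasp_force: 0.0
```

Emit:
{"name": "servo_tool", "arguments": {"delta_pos": [[0,0,0],[0,0,0],[0,0,0],[0,0,0],[0,0,0],[0,0,0],[0,0,0],[0,0,0],[0,0,0],[0,0,0]], "delta_rot": [[0,0,-0.039],[0,0,-0.039],[0,0,-0.039],[0,0,-0.039],[0,0,-0.039],[0,0,-0.039],[0,0,-0.039],[0,0,-0.039],[0,0,-0.039],[0,0,-0.039]]}}

```text
t: 3.5
ee_pos: [0.2312, -0.4991, 0.2393]
eef_rot: [-2.066, -2.366, 0.0]
ft_force: [0.5, 0.1, -0.9]
width: 1.001
grasp_force: 0.0
```

Emit:
{"name": "servo_tool", "arguments": {"delta_pos": [[0,0,0],[0,0,0],[0,0,0],[0,0,0],[0,0,0],[0,0,0],[0.02,0.15,0],[0.02,0.15,0],[0.02,0.15,0],[0.02,0.15,0]], "delta_rot": [[0,0,-0.037],[0,0,-0.037],[0,0,-0.037],[0,0,-0.037],[0,0,-0.037],[0,0,-0.037],[0,0,0],[0,0,0],[0,0,0],[0,0,0]]}}

```text
t: 4.33
ee_pos: [0.3011, -0.3989, 0.2392]
eef_rot: [-1.143, -2.926, -0.0]
ft_force: [0.6, 0.2, 0.6]
width: 1.0
grasp_force: 0.0
```

```bash
python3 plan.py 391 -290 120 137 f
```

```text
t 4.33 pos [ 301.1 -398.9  239.2] yaw 137.3 tilt z [ 0.  0. -1.] q [-0.92 -0.03  0.05  1.66  0.   -0.18] w 1.0 gf 0.0 ft [0.6  0.23 0.57]
turn deg 0.3 units 0.0017 per row/10 0.0002 | shift units [0.043 0.705 0.596] /8 [0.0053 0.0881 0.0745] /10 [0.0043 0.0705 0.0596]
```

Emit:
{"name": "servo_tool", "arguments": {"delta_pos": [[0.008,0.141,0.08],[0.008,0.141,0.08],[0.009,0.141,0.08],[0.009,0.141,0.08],[0.009,0.141,0.08],[0,0,0.08],[0,0,0.08],[0,0,0.08],[0,0,0.06],[0,0,0]], "delta_rot": [[0,0,0.0017],[0,0,0],[0,0,0],[0,0,0],[0,0,0],[0,0,0],[0,0,0],[0,0,0],[0,0,0],[0,0,0]]}}

```text
t: 5.17
ee_pos: [0.3894, -0.29, 0.0968]
eef_rot: [-1.149, -2.92, -0.002]
ft_force: [-0.8, -0.4, 0.1]
width: 1.001
grasp_force: 0.0
```

```bash
python3 plan.py 391 -290 20 137 f
```

```text
t 5.17 pos [ 389.4 -290.    96.8] yaw 137.0 tilt z [-0.003  0.002 -1.   ] q [-0.64 -0.07 -0.26  1.39  0.    0.11] w 1.001 gf 0.0 ft [-0.8  -0.35  0.14]
turn deg 0.0 units 0.0003 per row/10 0.0 | shift units [-0.006  0.006  0.384] /8 [-0.0007  0.0007  0.048 ] /10 [-0.0006  0.0006  0.0384]
```

Emit:
{"name": "servo_tool", "arguments": {"delta_pos": [[-0.003,0.003,0.048],[-0.003,0.003,0.048],[0,0,0.048],[0,0,0.048],[0,0,0.048],[0,0,0.048],[0,0,0.048],[0,0,0.048],[0,0,0],[0,0,0]], "delta_rot": [[0,0,0],[0,0,0],[0,0,0],[0,0,0],[0,0,0],[0,0,0],[0,0,0],[0,0,0],[0,0,0],[0,0,0]]}}

```text
t: 6.0
ee_pos: [0.3917, -0.2905, 0.0219]
eef_rot: [-1.15, -2.922, -0.0]
ft_force: [0.1, 0.1, 0.5]
width: 1.0
grasp_force: 0.0
```

Emit:
{"name": "servo_tool", "arguments": {"delta_pos": [[0,0,0],[0,0,0],[0,0,0],[0,0,0],[0,0,0],[0,0,0],[0,0,0],[0,0,0],[0,0,0],[0,0,0]], "delta_rot": [[0,0,0],[0,0,0],[0,0,0],[0,0,0],[0,0,0],[0,0,0],[0,0,0],[0,0,0],[0,0,0],[0,0,0]], "gripper": 0.2}}

```text
t: 6.83
ee_pos: [0.3924, -0.291, 0.0231]
eef_rot: [1.15, 2.923, -0.0]
ft_force: [-0.6, 0.4, 5.5]
width: 0.364
grasp_force: 61.2
```

```bash
python3 plan.py 615.5 172.3 120 185.8 f
```

```text
t 6.83 pos [ 392.4 -291.    23.1] yaw 137.0 tilt z [ 0.001 -0.001 -1.   ] q [-0.64 -0.03 -0.37  1.24 -0.    0.11] w 0.364 gf 61.2 ft [-0.55  0.37  5.52]
turn deg -48.8 units -0.2708 per row/10 -0.0271 | shift units [-1.344  2.192 -0.485] /8 [-0.168   0.274  -0.0606] /10 [-0.1344  0.2192 -0.0485]
```

Emit:
{"name": "servo_tool", "arguments": {"delta_pos": [[0,0,-0.04],[0,0,-0.08],[0,0,-0.08],[0,0,-0.08],[0,0,-0.08],[0,0,-0.08],[0,0,-0.04],[0,0,0],[0,0,0],[0,0,0]], "delta_rot": [[0,0,0],[0,0,0],[0,0,-0.0339],[0,0,-0.0339],[0,0,-0.0339],[0,0,-0.0339],[0,0,-0.0339],[0,0,-0.0339],[0,0,-0.0339],[0,0,-0.0339]]}}

```text
t: 7.67
ee_pos: [0.3919, -0.2906, 0.1187]
eef_rot: [0.169, -3.137, -0.0]
ft_force: [0.3, -0.5, -1.9]
width: 0.362
grasp_force: 60.3
```

Emit:
{"name": "servo_tool", "arguments": {"delta_pos": [[-0.06,0.1,0],[-0.08,0.13,0],[-0.08,0.13,0],[-0.08,0.13,0],[-0.08,0.13,0],[-0.08,0.13,0],[-0.08,0.13,0],[-0.08,0.13,0],[-0.08,0.13,0],[-0.06,0.1,0]], "delta_rot": [[0,0,0],[0,0,0],[0,0,0],[0,0,0],[0,0,0],[0,0,0],[0,0,0],[0,0,0],[0,0,0],[0,0,0]]}}

```text
t: 8.5
ee_pos: [0.5183, -0.0264, 0.1184]
eef_rot: [0.162, -3.137, -0.001]
ft_force: [0.0, -0.7, -1.9]
width: 0.364
grasp_force: 60.4
```

```bash
python3 plan.py 615.5 172.3 100 185.8 f
```

```text
t 8.5 pos [518.3 -26.4 118.4] yaw -174.1 tilt z [-0.  0. -1.] q [-0.05  0.   -0.15  1.42  0.   -0.15] w 0.364 gf 60.4 ft [ 0.03 -0.71 -1.87]
turn deg 0.1 units 0.0007 per row/10 0.0001 | shift units [-0.584  0.939  0.092] /8 [-0.073   0.1174  0.0115] /10 [-0.0584  0.0939  0.0092]
```

Force -1.9 N matches a 0.2 kg bar, and tracking is good.

Emit:
{"name": "servo_tool", "arguments": {"delta_pos": [[-0.066,0.105,0],[-0.066,0.105,0],[-0.066,0.105,0],[-0.066,0.105,0],[-0.066,0.105,0],[-0.066,0.105,0],[-0.066,0.105,0],[-0.066,0.105,0],[-0.056,0.099,0],[0,0,0.05]], "delta_rot": [[0,0,0],[0,0,0],[0,0,0],[0,0,0],[0,0,0],[0,0,0],[0,0,0],[0,0,0],[0,0,0],[0,0,0]]}}

```text
t: 9.33
ee_pos: [0.6164, 0.1738, 0.1095]
eef_rot: [-0.165, 3.135, 0.002]
ft_force: [0.6, -0.2, -1.7]
width: 0.362
grasp_force: 60.5
```

```bash
python3 plan.py 615.5 172.3 31 185.8 f
```

```text
t 9.33 pos [616.4 173.8 109.5] yaw -174.0 tilt z [ 0.002  0.002 -1.   ] q [0.27 0.29 0.16 1.44 0.   0.17] w 0.362 gf 60.5 ft [ 0.61 -0.21 -1.65]
turn deg 0.2 units 0.0012 per row/10 0.0001 | shift units [ 0.005 -0.007  0.392] /8 [ 0.0007 -0.0009  0.0491] /10 [ 0.0005 -0.0007  0.0392]
```

Emit:
{"name": "servo_tool", "arguments": {"delta_pos": [[0.004,-0.005,0.05],[0,0,0.05],[0,0,0.05],[0,0,0.05],[0,0,0.05],[0,0,0.04],[0,0,0.04],[0,0,0.04],[0,0,0.02],[0,0,0]], "delta_rot": [[0,0,0.001],[0,0,0],[0,0,0],[0,0,0],[0,0,0],[0,0,0],[0,0,0],[0,0,0],[0,0,0],[0,0,0]]}}

```text
t: 10.17
ee_pos: [0.6141, 0.1691, 0.0299]
eef_rot: [0.156, -3.137, 0.0]
ft_force: [-0.6, -0.3, -0.9]
width: 0.362
grasp_force: 60.6
```

```bash
python3 plan.py 615.5 172.3 28 185.8 f
```

```text
t 10.17 pos [614.1 169.1  29.9] yaw -174.3 tilt z [-0. -0. -1.] q [ 0.27  0.31  0.03  1.29 -0.    0.17] w 0.362 gf 60.6 ft [-0.63 -0.28 -0.89]
turn deg -0.1 units -0.0006 per row/10 -0.0001 | shift units [-0.009  0.015  0.01 ] /8 [-0.0011  0.0019  0.0012] /10 [-0.0009  0.0015  0.001 ]
```

Emit:
{"name": "servo_tool", "arguments": {"delta_pos": [[-0.003,0.005,0],[-0.003,0.005,0],[-0.003,0.005,0],[0,0,0.003],[0,0,0.003],[0,0,0.003],[0,0,0],[0,0,0],[0,0,0],[0,0,0]], "delta_rot": [[0,0,0],[0,0,0],[0,0,0],[0,0,0],[0,0,0],[0,0,0],[0,0,0],[0,0,0],[0,0,0],[0,0,0]]}}

```text
t: 11.0
ee_pos: [0.6158, 0.1724, 0.0291]
eef_rot: [-0.156, 3.137, 0.0]
ft_force: [-2.8, 1.0, 4.4]
width: 0.361
grasp_force: 61.1
```

Emit:
{"name": "servo_tool", "arguments": {"delta_pos": [[0,0,0],[0,0,0],[0,0,0],[0,0,0],[0,0,-0.03],[0,0,-0.08],[0,0,-0.1],[0,0,-0.1],[0,0,-0.1],[0,0,-0.05]], "delta_rot": [[0,0,0],[0,0,0],[0,0,0],[0,0,0],[0,0,0],[0,0,0],[0,0,0],[0,0,0],[0,0,0],[0,0,0]], "gripper": 0.6}}

```text
t: 11.83
ee_pos: [0.6165, 0.1725, 0.1239]
eef_rot: [-0.156, 3.135, 0.001]
ft_force: [0.7, -0.1, 0.5]
width: 0.599
grasp_force: 0.0
```

```bash
python3 plan.py 421 148 120 219.2 f; python3 - <<'E'
from seg import *
im,d=capture('top');save('top1.png',im);P=cloud('top',d)
print(rect(P,d>0,.036,.056,(.6155,.172),.06))
E
```

```text
t 11.83 pos [616.5 172.5 123.9] yaw -174.3 tilt z [ 0.003  0.001 -1.   ] q [ 0.27  0.29  0.18  1.46 -0.    0.17] w 0.599 gf 0.0 ft [ 0.65 -0.14  0.47]
turn deg -33.5 units -0.1862 per row/10 -0.0186 | shift units [0.835 0.523 0.019] /8 [0.1044 0.0654 0.0024] /10 [0.0835 0.0523 0.0019]
0
```

Emit:
{"name": "servo_tool", "arguments": {"delta_pos": [[0,0,0],[0,0,0],[0,0,0],[0,0,0],[0,0,0],[0.1,0.063,0],[0.15,0.094,0],[0.15,0.094,0],[0.15,0.094,0],[0.15,0.094,0]], "delta_rot": [[0,0,-0.0372],[0,0,-0.0372],[0,0,-0.0372],[0,0,-0.0372],[0,0,-0.0372],[0,0,0],[0,0,0],[0,0,0],[0,0,0],[0,0,0]], "gripper": 1}}

```text
t: 12.72
ee_pos: [0.4498, 0.1515, 0.1194]
eef_rot: [1.052, -2.959, -0.0]
ft_force: [-0.2, 0.0, 1.5]
width: 1.001
grasp_force: 0.0
```

Emit:
{"name": "servo_tool", "arguments": {"delta_pos": [[0.09,0.056,0],[0.045,0.028,0.03],[0,0,0.06],[0,0,0.06],[0,0,0.05],[0,0,0],[0,0,0],[0,0,0],[0,0,0],[0,0,0]], "delta_rot": [[0,0,0],[0,0,0],[0,0,0],[0,0,0],[0,0,0],[0,0,0],[0,0,0],[0,0,0],[0,0,0],[0,0,0]]}}

```text
t: 13.55
ee_pos: [0.4206, 0.1481, 0.0811]
eef_rot: [-1.053, 2.959, -0.0]
ft_force: [0.4, 0.0, 0.8]
width: 0.997
grasp_force: 0.0
```

```bash
python3 plan.py 421 148 20 219.2 f
```

```text
t 13.55 pos [420.6 148.1  81.1] yaw -140.8 tilt z [ 0.001  0.    -1.   ] q [ 0.34 -0.17 -0.37  1.36 -0.   -0.35] w 0.997 gf 0.0 ft [0.36 0.   0.78]
turn deg -0.0 units -0.0002 per row/10 -0.0 | shift units [-0.001 -0.001  0.305] /8 [-0.0001 -0.0002  0.0382] /10 [-0.0001 -0.0001  0.0305]
```

Emit:
{"name": "servo_tool", "arguments": {"delta_pos": [[0,0,0.04],[0,0,0.04],[0,0,0.04],[0,0,0.04],[0,0,0.04],[0,0,0.04],[0,0,0.04],[0,0,0.02],[0,0,0],[0,0,0]], "delta_rot": [[0,0,0],[0,0,0],[0,0,0],[0,0,0],[0,0,0],[0,0,0],[0,0,0],[0,0,0],[0,0,0],[0,0,0]]}}

```text
t: 14.38
ee_pos: [0.4201, 0.148, 0.0206]
eef_rot: [1.053, -2.96, -0.0]
ft_force: [0.1, 0.5, -0.1]
width: 1.0
grasp_force: 0.0
```

Emit:
{"name": "servo_tool", "arguments": {"delta_pos": [[0,0,0],[0,0,0],[0,0,0],[0,0,0],[0,0,0],[0,0,0],[0,0,0],[0,0,0],[0,0,0],[0,0,0]], "delta_rot": [[0,0,0],[0,0,0],[0,0,0],[0,0,0],[0,0,0],[0,0,0],[0,0,0],[0,0,0],[0,0,0],[0,0,0]], "gripper": 0.2}}

```text
t: 15.22
ee_pos: [0.4205, 0.1481, 0.0211]
eef_rot: [-1.053, 2.959, -0.0]
ft_force: [-0.9, 0.2, 5.8]
width: 0.363
grasp_force: 61.0
```

```bash
python3 plan.py 605.5 264.8 120 185.8 f
```

```text
t 15.22 pos [420.5 148.1  21.1] yaw -140.8 tilt z [ 0.001  0.    -1.   ] q [ 0.34 -0.14 -0.47  1.24 -0.   -0.34] w 0.363 gf 61.0 ft [-0.89  0.15  5.84]
turn deg 33.4 units 0.1854 per row/10 0.0185 | shift units [-0.979  0.487 -0.494] /8 [-0.1224  0.0609 -0.0618] /10 [-0.0979  0.0487 -0.0494]
```

Emit:
{"name": "servo_tool", "arguments": {"delta_pos": [[0,0,-0.04],[0,0,-0.08],[0,0,-0.1],[0,0,-0.1],[0,0,-0.1],[0,0,-0.06],[0,0,0],[-0.06,0.03,0],[-0.12,0.06,0],[-0.14,0.07,0]], "delta_rot": [[0,0,0],[0,0,0],[0,0,0.0371],[0,0,0.0371],[0,0,0.0371],[0,0,0.0371],[0,0,0.037],[0,0,0],[0,0,0],[0,0,0]]}}

```text
t: 16.05
ee_pos: [0.4807, 0.1863, 0.1172]
eef_rot: [-0.158, 3.138, 0.0]
ft_force: [0.4, -0.7, -1.4]
width: 0.366
grasp_force: 60.2
```

Emit:
{"name": "servo_tool", "arguments": {"delta_pos": [[-0.14,0.07,0],[-0.14,0.07,0],[-0.14,0.07,0],[-0.12,0.06,0],[-0.08,0.04,0],[-0.04,0.017,0],[0,0,0],[0,0,0],[0,0,0],[0,0,0]], "delta_rot": [[0,0,0],[0,0,0],[0,0,0],[0,0,0],[0,0,0],[0,0,0],[0,0,0],[0,0,0],[0,0,0],[0,0,0]]}}

```text
t: 16.88
ee_pos: [0.6048, 0.2642, 0.1169]
eef_rot: [0.158, -3.137, 0.0]
ft_force: [0.7, 0.7, -3.1]
width: 0.363
grasp_force: 60.2
```

```bash
python3 plan.py 605.5 264.8 28 185.8 f
```

```text
t 16.88 pos [604.8 264.2 116.9] yaw -174.2 tilt z [-0. -0. -1.] q [0.41 0.34 0.24 1.47 0.   0.31] w 0.363 gf 60.2 ft [ 0.65  0.71 -3.09]
turn deg -0.0 units -0.0001 per row/10 -0.0 | shift units [-0.004  0.002  0.445] /8 [-0.0005  0.0003  0.0556] /10 [-0.0004  0.0002  0.0445]
```

Emit:
{"name": "servo_tool", "arguments": {"delta_pos": [[-0.002,0.002,0.05],[-0.002,0,0.07],[0,0,0.07],[0,0,0.07],[0,0,0.06],[0,0,0.05],[0,0,0.03],[0,0,0.02],[0,0,0.015],[0,0,0.013]], "delta_rot": [[0,0,0],[0,0,0],[0,0,0],[0,0,0],[0,0,0],[0,0,0],[0,0,0],[0,0,0],[0,0,0],[0,0,0]]}}

```text
t: 17.72
ee_pos: [0.6064, 0.2653, 0.0273]
eef_rot: [-0.159, 3.137, 0.0]
ft_force: [-0.2, 1.0, -1.6]
width: 0.367
grasp_force: 60.2
```

```bash
python3 plan.py 605.5 264.8 27 185.8 f
```

```text
t 17.72 pos [606.4 265.3  27.3] yaw -174.2 tilt z [ 0.001  0.    -1.   ] q [0.41 0.37 0.1  1.3  0.   0.31] w 0.367 gf 60.2 ft [-0.19  1.01 -1.65]
turn deg -0.0 units -0.0001 per row/10 -0.0 | shift units [ 0.005 -0.002  0.002] /8 [ 0.0006 -0.0002  0.0002] /10 [ 0.0005 -0.0002  0.0002]
```

Emit:
{"name": "servo_tool", "arguments": {"delta_pos": [[0,0,0.002],[0,0,0.002],[0,0,0.002],[0,0,0],[0,0,0],[0,0,0],[0,0,0],[0,0,0],[0,0,0],[0,0,0]], "delta_rot": [[0,0,0],[0,0,0],[0,0,0],[0,0,0],[0,0,0],[0,0,0],[0,0,0],[0,0,0],[0,0,0],[0,0,0]]}}

```text
t: 18.55
ee_pos: [0.6065, 0.2653, 0.0272]
eef_rot: [-0.159, 3.136, 0.001]
ft_force: [-2.0, -0.8, 5.0]
width: 0.366
grasp_force: 61.2
```

Emit:
{"name": "servo_tool", "arguments": {"delta_pos": [[0,0,0],[0,0,0],[0,0,0],[0,0,0],[0,0,-0.03],[0,0,-0.08],[0,0,-0.1],[0,0,-0.1],[0,0,-0.1],[0,0,-0.05]], "delta_rot": [[0,0,0],[0,0,0],[0,0,0],[0,0,0],[0,0,0],[0,0,0],[0,0,0],[0,0,0],[0,0,0],[0,0,0]], "gripper": 0.6}}

```text
t: 19.38
ee_pos: [0.6068, 0.2654, 0.1211]
eef_rot: [-0.159, 3.135, 0.002]
ft_force: [-0.2, -0.3, 0.7]
width: 0.598
grasp_force: 0.0
```

```bash
python3 plan.py 405.5 292 120 215 f
```

```text
t 19.38 pos [606.8 265.4 121.1] yaw -174.2 tilt z [ 0.003  0.001 -1.   ] q [ 0.41  0.34  0.25  1.47 -0.    0.31] w 0.598 gf 0.0 ft [-0.23 -0.26  0.69]
turn deg -29.2 units -0.1623 per row/10 -0.0162 | shift units [0.748 0.686 0.006] /8 [0.0936 0.0858 0.0007] /10 [0.0748 0.0686 0.0006]
```

Emit:
{"name": "servo_tool", "arguments": {"delta_pos": [[0.08,0.019,0],[0.13,0.031,0],[0.14,0.033,0],[0.14,0.033,0],[0.14,0.033,0],[0.14,0.033,0],[0.12,0.028,0.02],[0.07,0.017,0.05],[0.028,0.007,0.05],[0,0,0.03]], "delta_rot": [[0,0,0],[0,0,0],[0,0,0],[0,0,0],[0,0,0],[0,0,0],[0,0,0],[0,0,0],[0,0,0],[0,0,0]], "gripper": 1}}

```text
t: 20.22
ee_pos: [0.4034, 0.2918, 0.0872]
eef_rot: [0.161, -3.137, 0.0]
ft_force: [-0.3, 0.6, -0.4]
width: 1.0
grasp_force: 0.0
```

```bash
python3 plan.py 405.5 292 24 185.8 f;  python3 - <<'E'
from seg import *
im,d=capture('top');P=cloud('top',d);save('top2.png',im)
print(rect(P,d>0,.036,.056,(.6155,.172),.055),rect(P,d>0,.036,.056,(.6055,.265),.055))
E
```

```text
t 20.22 pos [403.4 291.8  87.2] yaw -174.1 tilt z [-0.001 -0.    -1.   ] q [ 0.63 -0.04 -0.25  1.36  0.    0.52] w 1.0 gf 0.0 ft [-0.33  0.56 -0.4 ]
turn deg 0.1 units 0.0004 per row/10 0.0 | shift units [-0.011 -0.     0.316] /8 [-0.0013 -0.      0.0395] /10 [-0.0011 -0.      0.0316]
(299, 'ctr', array([614.2, 171.2]), 'size', array([80.3, 32.5]), 'yaw', 5.4, 'mean', array([613.4, 171. ,  46.5])) (305, 'ctr', array([606.5, 264.2]), 'size', array([79.8, 32.6]), 'yaw', 6.5, 'mean', array([605.3, 263.6,  46.3]))
```

Emit:
{"name": "servo_tool", "arguments": {"delta_pos": [[-0.004,0,0.04],[-0.003,0,0.04],[0,0,0.04],[0,0,0.04],[0,0,0.04],[0,0,0.04],[0,0,0.04],[0,0,0.03],[0,0,0],[0,0,0]], "delta_rot": [[0,0,0],[0,0,0],[0,0,0],[0,0,0],[0,0,0],[0,0,0],[0,0,0],[0,0,0],[0,0,0],[0,0,0]]}}

```text
t: 21.1
ee_pos: [0.406, 0.2918, 0.0256]
eef_rot: [0.159, -3.137, 0.0]
ft_force: [0.2, -0.2, -0.1]
width: 1.004
grasp_force: 0.0
```

Emit:
{"name": "servo_tool", "arguments": {"delta_pos": [[0,0,0],[0,0,0],[0,0,0],[0,0,0],[0,0,0],[0,0,0],[0,0,0],[0,0,0],[0,0,0],[0,0,0]], "delta_rot": [[0,0,0],[0,0,0],[0,0,0],[0,0,0],[0,0,0],[0,0,0],[0,0,0],[0,0,0],[0,0,0],[0,0,0]], "gripper": 0.4}}

```text
t: 21.93
ee_pos: [0.4066, 0.2923, 0.0268]
eef_rot: [-0.159, 3.136, 0.002]
ft_force: [-0.1, -0.5, 6.6]
width: 0.563
grasp_force: 62.6
```

Emit:
{"name": "servo_tool", "arguments": {"delta_pos": [[0,0,-0.03],[0,0,-0.06],[0,0,-0.08],[0,0,-0.1],[0,0,-0.1],[0,0,-0.08],[0,0,-0.05],[0,0,0],[0,0,0],[0,0,0]], "delta_rot": [[0,0,0],[0,0,0],[0,0,0],[0,0,0],[0,0,0],[0,0,0],[0,0,0],[0,0,0],[0,0,0],[0,0,0]]}}

```text
t: 22.77
ee_pos: [0.4058, 0.2916, 0.1248]
eef_rot: [0.159, -3.136, 0.001]
ft_force: [-0.9, -0.4, -4.7]
width: 0.568
grasp_force: 62.7
```

```bash
python3 plan.py 625 80 120 185.8 f;python3 plan.py 616.5 -147 120 185.8 f
```

```text
t 22.77 pos [405.8 291.6 124.8] yaw -174.2 tilt z [-0.001 -0.001 -1.   ] q [ 0.62 -0.04 -0.18  1.44  0.    0.52] w 0.568 gf 62.7 ft [-0.9  -0.45 -4.73]
turn deg -0.0 units -0.0001 per row/10 -0.0 | shift units [-0.984 -1.163  0.024] /8 [-0.123  -0.1454  0.003 ] /10 [-0.0984 -0.1163  0.0024]
t 22.77 pos [405.8 291.6 124.8] yaw -174.2 tilt z [-0.001 -0.001 -1.   ] q [ 0.62 -0.04 -0.18  1.44  0.    0.52] w 0.568 gf 62.7 ft [-0.9  -0.45 -4.73]
turn deg -0.0 units -0.0001 per row/10 -0.0 | shift units [-0.827 -2.288  0.024] /8 [-0.1033 -0.286   0.003 ] /10 [-0.0827 -0.2288  0.0024]
```

Tin B weighs about 4.7 N, so it is the full one and goes to the yellow pad.

Emit:
{"name": "servo_tool", "arguments": {"delta_pos": [[-0.06,-0.07,0],[-0.09,-0.106,0],[-0.1,-0.118,0],[-0.1,-0.118,0],[-0.1,-0.118,0],[-0.1,-0.118,0],[-0.1,-0.118,0],[-0.1,-0.118,0],[-0.1,-0.118,0],[-0.07,-0.083,0]], "delta_rot": [[0,0,0],[0,0,0],[0,0,0],[0,0,0],[0,0,0],[0,0,0],[0,0,0],[0,0,0],[0,0,0],[0,0,0]]}}

```text
t: 23.6
ee_pos: [0.612, 0.0924, 0.124]
eef_rot: [0.157, -3.136, 0.001]
ft_force: [-0.0, 0.4, -4.0]
width: 0.57
grasp_force: 63.0
```

Emit:
{"name": "servo_tool", "arguments": {"delta_pos": [[-0.04,-0.05,0],[-0.024,-0.028,0],[0,0,0.03],[0,0,0.05],[0,0,0.06],[0,0,0.06],[0,0,0.06],[0,0,0.04],[0,0,0],[0,0,0]], "delta_rot": [[0,0,0],[0,0,0],[0,0,0],[0,0,0],[0,0,0],[0,0,0],[0,0,0],[0,0,0],[0,0,0],[0,0,0]]}}

```text
t: 24.43
ee_pos: [0.625, 0.0805, 0.0653]
eef_rot: [0.159, -3.136, 0.0]
ft_force: [-0.4, -0.1, -3.4]
width: 0.569
grasp_force: 63.0
```

```bash
python3 plan.py 625 80 33 185.8 f
```

```text
t 24.43 pos [625.   80.5  65.3] yaw -174.2 tilt z [-0.001 -0.    -1.   ] q [0.13 0.28 0.06 1.35 0.   0.03] w 0.569 gf 63.0 ft [-0.38 -0.06 -3.41]
turn deg 0.0 units 0.0 per row/10 0.0 | shift units [ 0.    -0.003  0.161] /8 [ 0.     -0.0003  0.0202] /10 [ 0.     -0.0003  0.0161]
```

Emit:
{"name": "servo_tool", "arguments": {"delta_pos": [[0,-0.002,0.03],[0,0,0.03],[0,0,0.03],[0,0,0.03],[0,0,0.02],[0,0,0.01],[0,0,0.007],[0,0,0.005],[0,0,0],[0,0,0]], "delta_rot": [[0,0,0],[0,0,0],[0,0,0],[0,0,0],[0,0,0],[0,0,0],[0,0,0],[0,0,0],[0,0,0],[0,0,0]]}}

```text
t: 25.27
ee_pos: [0.6257, 0.08, 0.0337]
eef_rot: [-0.159, 3.137, 0.0]
ft_force: [-0.8, -0.7, -4.0]
width: 0.565
grasp_force: 63.0
```

Emit:
{"name": "servo_tool", "arguments": {"delta_pos": [[0,0,0.002],[0,0,0.002],[0,0,0.002],[0,0,0],[0,0,0],[0,0,0],[0,0,0],[0,0,0],[0,0,0],[0,0,0]], "delta_rot": [[0,0,0],[0,0,0],[0,0,0],[0,0,0],[0,0,0],[0,0,0],[0,0,0],[0,0,0],[0,0,0],[0,0,0]]}}

```text
t: 26.1
ee_pos: [0.6257, 0.08, 0.0329]
eef_rot: [-0.159, 3.137, 0.0]
ft_force: [-4.0, -1.4, 6.3]
width: 0.568
grasp_force: 63.7
```

Emit:
{"name": "servo_tool", "arguments": {"delta_pos": [[0,0,0],[0,0,0],[0,0,0],[0,0,0],[0,0,-0.02],[0,0,-0.06],[0,0,-0.1],[0,0,-0.1],[0,0,-0.1],[0,0,-0.08]], "delta_rot": [[0,0,0],[0,0,0],[0,0,0],[0,0,0],[0,0,0],[0,0,0],[0,0,0],[0,0,0],[0,0,0],[0,0,0]], "gripper": 0.85}}

```text
t: 26.93
ee_pos: [0.6259, 0.08, 0.1273]
eef_rot: [-0.159, 3.135, 0.0]
ft_force: [0.5, 0.4, 0.5]
width: 0.849
grasp_force: 0.0
```

```bash
python3 plan.py 422 -147 120 185.8 f
```

```text
t 26.93 pos [625.9  80.  127.3] yaw -174.2 tilt z [ 0.002  0.    -1.   ] q [ 0.13  0.27  0.16  1.47 -0.    0.03] w 0.849 gf 0.0 ft [0.5  0.45 0.51]
turn deg -0.0 units -0.0001 per row/10 -0.0 | shift units [ 1.129 -1.026  0.037] /8 [ 0.1411 -0.1283  0.0046] /10 [ 0.1129 -0.1026  0.0037]
```

Emit:
{"name": "servo_tool", "arguments": {"delta_pos": [[0.08,-0.073,0],[0.13,-0.118,0],[0.13,-0.118,0],[0.13,-0.118,0],[0.13,-0.118,0],[0.13,-0.118,0],[0.13,-0.118,0],[0.13,-0.118,0],[0.08,-0.073,0],[0.04,-0.036,0]], "delta_rot": [[0,0,0],[0,0,0],[0,0,0],[0,0,0],[0,0,0],[0,0,0],[0,0,0],[0,0,0],[0,0,0],[0,0,0]], "gripper": 1}}

```text
t: 27.77
ee_pos: [0.4236, -0.1447, 0.1258]
eef_rot: [-0.156, 3.136, -0.001]
ft_force: [0.5, 0.3, 0.5]
width: 1.0
grasp_force: 0.0
```

Emit:
{"name": "servo_tool", "arguments": {"delta_pos": [[0.02,-0.018,0.03],[0,0,0.06],[0,0,0.06],[0,0,0.05],[0,0,0.02],[0,0,0],[0,0,0],[0,0,0],[0,0,0],[0,0,0]], "delta_rot": [[0,0,0],[0,0,0],[0,0,0],[0,0,0],[0,0,0],[0,0,0],[0,0,0],[0,0,0],[0,0,0],[0,0,0]]}}

```text
t: 28.6
ee_pos: [0.4217, -0.147, 0.0808]
eef_rot: [-0.159, 3.137, -0.001]
ft_force: [-0.0, 0.2, -0.9]
width: 0.998
grasp_force: 0.0
```

```bash
python3 plan.py 422.5 -147 24 185.8 f;  python3 - <<'E'
from seg import *
im,d=capture('top');P=cloud('top',d);save('top3.png',im)
print(rect(P,d>0,.044,.064,(.625,.08),.045),rect(P,d>0,.036,.056,(.424,-.016),.05))
E
```

```text
t 28.6 pos [ 421.7 -147.    80.8] yaw -174.2 tilt z [ 0.001 -0.    -1.   ] q [-0.34 -0.16 -0.37  1.36 -0.   -0.44] w 0.998 gf 0.0 ft [-0.01  0.22 -0.87]
turn deg 0.0 units 0.0 per row/10 0.0 | shift units [-0.004 -0.     0.284] /8 [-0.0005 -0.      0.0355] /10 [-0.0004 -0.      0.0284]
(244, 'ctr', array([623.7,  78.7]), 'size', array([49.7, 47.9]), 'yaw', -42.7, 'mean', array([623.5,  78.9,  54.6])) (287, 'ctr', array([424.1, -15.8]), 'size', array([79.6, 31.8]), 'yaw', 38.5, 'mean', array([424.1, -15.6,  40.5]))
```

Emit:
{"name": "servo_tool", "arguments": {"delta_pos": [[0,0,0.03],[0,0,0.04],[0,0,0.04],[0,0,0.04],[0,0,0.04],[0,0,0.04],[0,0,0.03],[0,0,0.02],[0,0,0],[0,0,0]], "delta_rot": [[0,0,0],[0,0,0],[0,0,0],[0,0,0],[0,0,0],[0,0,0],[0,0,0],[0,0,0],[0,0,0],[0,0,0]]}}

```text
t: 29.48
ee_pos: [0.4213, -0.147, 0.0242]
eef_rot: [0.159, -3.137, -0.0]
ft_force: [-0.2, -0.9, 0.2]
width: 0.998
grasp_force: 0.0
```

Emit:
{"name": "servo_tool", "arguments": {"delta_pos": [[0,0,0],[0,0,0],[0,0,0],[0,0,0],[0,0,0],[0,0,0],[0,0,0],[0,0,0],[0,0,0],[0,0,0]], "delta_rot": [[0,0,0],[0,0,0],[0,0,0],[0,0,0],[0,0,0],[0,0,0],[0,0,0],[0,0,0],[0,0,0],[0,0,0]], "gripper": 0.4}}

```text
t: 30.32
ee_pos: [0.4218, -0.1472, 0.025]
eef_rot: [-0.159, 3.136, -0.001]
ft_force: [-0.4, -0.5, 6.1]
width: 0.569
grasp_force: 61.8
```

Emit:
{"name": "servo_tool", "arguments": {"delta_pos": [[0,0,-0.03],[0,0,-0.05],[0,0,-0.07],[0,0,-0.07],[0,0,-0.05],[0,0,-0.03],[0,0,0],[0,0,0],[0,0,0],[0,0,0]], "delta_rot": [[0,0,0],[0,0,0],[0,0,0],[0,0,0],[0,0,0],[0,0,0],[0,0,0],[0,0,0],[0,0,0],[0,0,0]]}}

```text
t: 31.15
ee_pos: [0.4209, -0.1469, 0.0835]
eef_rot: [0.159, -3.136, -0.001]
ft_force: [0.0, 0.5, -0.3]
width: 0.569
grasp_force: 61.8
```

```bash
python3 plan.py 616.5 -147 60 185.8 f
```

```text
t 31.15 pos [ 420.9 -146.9   83.5] yaw -174.2 tilt z [-0.001  0.    -1.   ] q [-0.34 -0.16 -0.37  1.37  0.   -0.44] w 0.569 gf 61.8 ft [ 0.03  0.53 -0.31]
turn deg -0.0 units -0.0 per row/10 -0.0 | shift units [-0.973 -0.099  0.117] /8 [-0.1216 -0.0124  0.0147] /10 [-0.0973 -0.0099  0.0117]
```

Tin A weighs about 0.3 N, so it is the empty one and goes to the mat (3 mm high, placing TCP at about 28 mm).

Emit:
{"name": "servo_tool", "arguments": {"delta_pos": [[-0.07,-0.007,0],[-0.12,-0.012,0],[-0.14,-0.014,0],[-0.14,-0.014,0],[-0.14,-0.014,0],[-0.14,-0.014,0],[-0.11,-0.012,0],[-0.07,-0.007,0],[-0.043,-0.005,0],[0,0,0]], "delta_rot": [[0,0,0],[0,0,0],[0,0,0],[0,0,0],[0,0,0],[0,0,0],[0,0,0],[0,0,0],[0,0,0],[0,0,0]]}}

```text
t: 31.98
ee_pos: [0.6177, -0.1469, 0.0831]
eef_rot: [0.159, -3.136, -0.001]
ft_force: [-0.4, -0.5, 0.3]
width: 0.572
grasp_force: 61.8
```

Emit:
{"name": "servo_tool", "arguments": {"delta_pos": [[0,0,0.03],[0,0,0.05],[0,0,0.05],[0,0,0.05],[0,0,0.04],[0,0,0.02],[0,0,0.01],[0,0,0],[0,0,0],[0,0,0]], "delta_rot": [[0,0,0],[0,0,0],[0,0,0],[0,0,0],[0,0,0],[0,0,0],[0,0,0],[0,0,0],[0,0,0],[0,0,0]]}}

```text
t: 32.82
ee_pos: [0.6173, -0.1471, 0.0349]
eef_rot: [-0.159, 3.137, -0.0]
ft_force: [-0.3, -0.1, -0.6]
width: 0.571
grasp_force: 61.8
```

```bash
python3 plan.py 616.5 -147 28 185.8 f
```

```text
t 32.82 pos [ 617.3 -147.1   34.9] yaw -174.2 tilt z [ 0.001 -0.    -1.   ] q [-0.23  0.3   0.03  1.3   0.   -0.34] w 0.571 gf 61.8 ft [-0.27 -0.14 -0.64]
turn deg -0.0 units -0.0 per row/10 -0.0 | shift units [0.004 0.001 0.034] /8 [0.0005 0.0001 0.0043] /10 [0.0004 0.0001 0.0034]
```

Emit:
{"name": "servo_tool", "arguments": {"delta_pos": [[0,0,0.008],[0,0,0.008],[0,0,0.008],[0,0,0.006],[0,0,0.004],[0,0,0.003],[0,0,0],[0,0,0],[0,0,0],[0,0,0]], "delta_rot": [[0,0,0],[0,0,0],[0,0,0],[0,0,0],[0,0,0],[0,0,0],[0,0,0],[0,0,0],[0,0,0],[0,0,0]]}}

```text
t: 33.65
ee_pos: [0.617, -0.147, 0.0281]
eef_rot: [-0.159, 3.137, -0.0]
ft_force: [-4.3, 1.8, 8.3]
width: 0.57
grasp_force: 62.6
```

In contact, so release and retreat upward.

Emit:
{"name": "servo_tool", "arguments": {"delta_pos": [[0,0,0],[0,0,0],[0,0,0],[0,0,0],[0,0,0],[0,0,-0.02],[0,0,-0.06],[0,0,-0.1],[0,0,-0.1],[0,0,-0.1]], "delta_rot": [[0,0,0],[0,0,0],[0,0,0],[0,0,0],[0,0,0],[0,0,0],[0,0,0],[0,0,0],[0,0,0],[0,0,0]], "gripper": 0.9}}

```text
t: 34.48
ee_pos: [0.617, -0.1471, 0.1049]
eef_rot: [-0.159, 3.137, -0.0]
ft_force: [0.1, -0.2, -0.6]
width: 0.898
grasp_force: 0.0
```

Emit:
{"name": "servo_tool", "arguments": {"delta_pos": [[0.08,-0.05,-0.08],[0.13,-0.05,-0.08],[0.13,-0.05,-0.05],[0.13,-0.05,0],[0.13,-0.05,0],[0.13,-0.05,0],[0.1,-0.05,0],[0.05,0,0],[0,0,0],[0,0,0]], "delta_rot": [[0,0,0],[0,0,0],[0,0,0],[0,0,0],[0,0,0],[0,0,0],[0,0,0],[0,0,0],[0,0,0],[0,0,0]]}}

```text
t: 35.32
ee_pos: [0.4493, -0.2345, 0.1458]
eef_rot: [-0.158, 3.136, -0.001]
ft_force: [-0.1, -0.1, -0.5]
width: 0.898
grasp_force: 0.0
```

```bash
python3 - <<'E'
from seg import *
im,d=capture('top');P=cloud('top',d);save('top4.png',im)
for lo,c in ((.04,(.6165,-.147)),(.044,(.625,.08)),(.036,(.6155,.172)),(.036,(.6055,.265)),(.034,(.424,-.016))): print(rect(P,d>0,lo,.066,c,.05))
E
```

```text
(256, 'ctr', array([ 616.6, -146.7]), 'size', array([49.8, 49.1]), 'yaw', 86.4, 'mean', array([ 616.4, -146.8,   51.2]))
(242, 'ctr', array([623.7,  78.6]), 'size', array([50.4, 47.8]), 'yaw', -44.5, 'mean', array([623.8,  78.9,  54.2]))
(298, 'ctr', array([614.5, 171.1]), 'size', array([80.6, 32.4]), 'yaw', 5.5, 'mean', array([613.4, 170.9,  46.2]))
(304, 'ctr', array([606.4, 264.2]), 'size', array([80.4, 33.1]), 'yaw', 5.3, 'mean', array([605.3, 263.6,  46.2]))
(305, 'ctr', array([424.3, -16.1]), 'size', array([79.7, 32.5]), 'yaw', 37.8, 'mean', array([424. , -15.8,  40.1]))
```

View pics/top4.png

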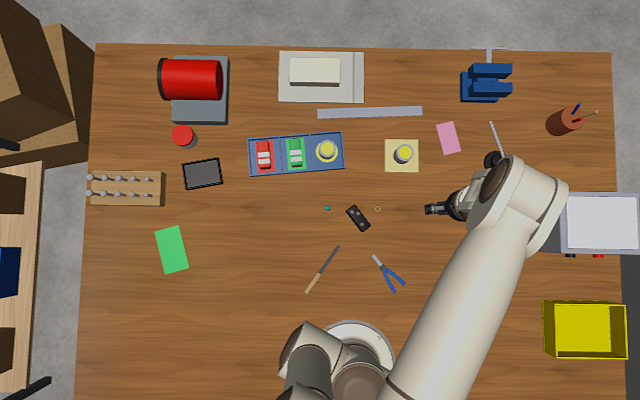

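The picture shows the red bar on the red pad (264,155), the green bar on the green pad (296,152), the full tin on the yellow pad (327,151) and the empty tin on the mat (403,153). The charcoal is unmoved at (358,217), and the gripper is clear of everything.

```bash
python3 -c "
from station import *
print(close_job())"
```

```text
the job is handed in; nothing more can be done
None
```

I handed the job in at about 35 s: both bars, the full tin (yellow pad) and the empty tin (cork mat) measured within about 2 mm of centre, and the charcoal block had not moved; no verdict came back.

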